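# Slide the battery box home into its charging bay and start the charger

### The job

Push the tall battery box along the bench, with the fingertips against its low base, until it is fully home against the back stop of its charging bay; it must slide flat, never lifted or tipped, and its tall upper part and carry handle must not be touched. Once it is home, press the push button on the charger beside the bay right down and let it go. Leave the spool, the jar and the screwdriver where they are.

Things in the scene. Friction and masses are not known exactly. Their poses are not given: they have to be found in the camera images.
- battery_box: Tall, heavy (about 1.4 kg) loose box standing before the bay's mouth. Its dark base, 115 mm deep (x), 130 wide (y), 32 high, is the only part to push; the upper part stands on it flush with rear and sides, leaving a front step 45 mm deep. Origin: centre of the underside; x points to the rear, into the bay; z up. It slides at about 3 to 10 N; pushed high up it tips.
- box_front (a point): Centre of the front face of the box's base, where to push: 57.5 mm towards -x from the box's origin, 16 mm above the bench. The face is 130 mm wide along y and 32 mm high. Two fingers spread along y against it keep the box straight and steer it.
- box_upper: Upper part, fixed on the base: grey case and lid, 70 mm deep, 130 wide, from 32 to 150 mm above the bench, then a steel carry handle along y, up to 198 mm. Not to be touched. Axes of the box; origin 32 mm above the box's origin; its front face lies at x = -12.5 mm.
- bay: Bay fixed to the bench: aluminium back stop 40 mm high and two side rails 30 mm high, no floor. Origin: on the bench, centre of the stop's inner face; x points into the stop, z up; the box enters along +x. Home: the box's rear face at the stop, its origin at x = -57.5 mm, y = 0, axes parallel; its front face then stands at x = -115 mm.
- bay_mouth (a point): Centre of the bay's mouth, on the bench, 107 mm towards -x from the bay's origin. The rails' inner faces lie at y = +71 and -71 mm (6 mm play each side of the box) from the stop out to x = -70 mm, then flare outward to the mouth, which is about 200 mm wide.
- charger: Grey charger, fixed to the bench to the left or the right of the bay, 120 mm (x) by 80 mm (y) by 50 mm high; origin at the centre of its underside. The button stands on its top, 30 mm from the centre towards -x.
- start_button_top (a point): Centre of the top face of the white push button (28 mm across) in its black housing, on top of the charger. It is pressed straight down.
- start_button (a joint): Travel of the button: 0 up, 0.006 m right down; spring return, about 4 N fully down.
- solder_spool: Bystander: loose metal spool, 64 mm across, 60 mm high, standing on the other side of the bay from the charger. Origin at the centre of its underside.
- flux_jar: Bystander: loose amber glass jar with a black cap, 52 mm across, 65 mm high. Origin at the centre of its underside.
- screwdriver: Bystander: loose screwdriver lying on the bench along its x, 170 mm long, black handle. Origin on the bench under its middle.
There are look-alikes about, which are no part of the job. Several things have the shape of the bay; the one meant has the colours described above.

How it is judged:
By the outcome, as a careful person would: the job done as asked, in the order asked, and still so for the second after the job is handed in, with the robot touching nothing.
It also fails if it takes over 59 s, if anything falls off the work surface, if the arm or the gripper's body presses on something with over 40 N, if the wrist force passes 120 N, or if a joint passes its speed limit or range.

### The arm

A 6-joint arm with a two-finger parallel gripper is mounted at the origin on the work surface. World frame = base frame: x ahead of the robot, y to its left, z up, the work surface at z = 0. Lengths are in mm, angles in rad, forces in N, time in s.
With the tool pointing down it reaches from about 275 to 875 mm from the base axis. Payload 12.5 kg.
Tool frame: the origin (TCP) lies midway between the tips of the shut fingers; the grasp point (between the pads) lies 19 mm behind it; z points along the fingers, y is the direction in which the jaws open and shut (so a half turn about z gives the same grasp; the last joint's range is limited). The gripper opens to 85 mm and grips with 20 to 120 N. Pads are 22 mm wide; open, the fingers measure 114 mm over their backs; the gripper's body (76 mm by 85 mm) begins 54 mm behind the grasp point. The pads swing forward as they close: fully open they stand 13 mm farther back than shut.
Start: joints at [-1.293, 0.351, 1.652, -0, 1.139, -0.085], TCP at [195.209, -514.177, 231.29] pointing down, gripper open.
Joint ranges: [-2.75, 2.75], [-0.79, 2.1], [0.01, 2.65], [-1.57, 4.71], [0.07, 3.14], [-2.87, 2.87]. Speed limits (rad/s): [2.22, 2.22, 2.79, 3.14, 3.14, 3.14].

### API

Orientations are given as a unit quaternion [x, y, z, w].
In Python, from station import ctrl, eyes gives the robot as it stands.
- The arm moves only by the shell command python3 -m crank 'ROWS' [OPENING] [FORCE]. ROWS is a JSON object of lists of equal length, an entry for each row: "linear": the shift along the tool's x, y, z in mm, a list of three; "turn": the turn, a rotation vector about the tool's x, y, z in degrees, a list of three. In form: {"linear": [[x, y, z], ...], "turn": [[rx, ry, rz], ...]}. A call has 1 to 8 rows; each row shifts and turns the commanded pose from where the row before left it, along the tool's axes as they then stand; what a row does not reach is not made up. A row lasts 1/10 s, in which the tool goes at most 50 mm and 8.59 degrees, less where a joint would pass 70% of its speed; a pose out of reach is approached as far as the arm can. A call is refused whole if a number of a shift passes 50 or a number of a turn 8.59, either way. A call with a gripper value outside its range is refused whole. OPENING is the opening, from -1 (shut) to 1 (fully open), so that 0 is half open, set as the call begins (- or left out, the last holds). The fingers move at their own pace and stop on an object; FORCE is the grip in N (left out, the last holds). Time passes only in rows, so rows that do not move let the fingers close. It gives the time, the measured TCP pose, the force and the opening at its end, in the units of the state.
- ctrl.get_state(): the state, without advancing time (a new reading comes with each control period).
- eyes.read_camera(name): name is "side" or "top" or "wrist"; returns the picture (384x512x3 uint8, blue, green, red); there is no depth.
- eyes.calibration(name): a dict with "fx", "fy", "cx", "cy" (pixels), "k1" (the pictures are not rectified: a ray, as slopes to the right and down, at radius r is drawn at 1 + k1 r^2 times it, then the intrinsics apply), "R" (3x3) and "t" (3): a world point X has camera coordinates R X + t. Camera axes: x right, y down, z forward; pixel columns grow to the right and rows downward; lengths in mm; the calibration is good to about 2 mm. A picture is of the moment at which its call begins: read the wrist's pose just before it. calibration takes no time and is no camera call; for the wrist camera it gives the pose at the moment of the call.
- ctrl.job_done(): hands the job in, once; it reports no verdict.
Trained networks look in the newest picture that a camera, given by its name, has taken for a name from the list of things; names that differ only in an ending like _2 or _b are one class to them, and where a whole thing is asked for, a point or a joint stands for the part that bears it (a point fixed in the world has none). Each returns a list of dicts, best first, with "p" (0 to 1); they miss things now and then, are a little off and sometimes report something else, mostly with a low value. They report only what shows in the picture. A call takes as long as a camera call. They do not tell look-alikes from the thing itself.
- eyes.find_in(query, camera): "box" ([left, top, width, height] in pixels, round what is visible of it).
- eyes.outline_of(query, camera): "region" (384x512 bool, what is visible of it) and "box" ([left, top, width, height] in pixels, round what is visible of it).
The state is a dict: "time": time; "qpos": joint angles; "qvel": joint speeds; "joint_torque": joint torques, N m; "position": TCP position; "eef_rot": TCP orientation; "ft_force": force on the tool from outside, world axes, zero at the start; "moment": the same for the moment, N m; "finger_gap": finger opening in mm.
Only numpy, scipy, OpenCV 4.12 (cv2) and the standard library are available. Lean on these libraries where they do the work, as an engineer would, in place of code of your own. Each camera call takes 0.05 s, during which the arm holds its last target.

## Working session

There is one attempt and no reset: what is moved stays moved. The work goes in short steps, Python scripts to look and compute and a shell command to move; the robot and the scene stay as the last step left them, time stands still between calls to the robot, and variables do not carry over. Pictures are saved under pics/ and viewed, and the job is handed in when it is done.

```bash
ls; mkdir -p pics
python3 - <<'E'
from station import ctrl, eyes
import cv2, numpy as np
print(ctrl.get_state())
for n in ["top","side","wrist"]:
    im=eyes.read_camera(n); cv2.imwrite(f"pics/{n}0.png",im)
    c=eyes.calibration(n); print(n,{k:np.round(v,4).tolist() for k,v in c.items()})
E
```

```text
pics
{'time': 0.0, 'qpos': array([-1.29258078e+00,  3.51220764e-01,  1.65245696e+00,  4.20322095e-06,
        1.13908544e+00, -8.45991994e-02]), 'qvel': array([ 0.00104535, -0.00031177,  0.00035957,  0.00095237, -0.00129803,
        0.00096172]), 'joint_torque': array([ 4.10478551e-04, -5.06104946e+01, -2.91405094e+01, -4.61964009e-05,
        4.61565607e-03,  1.45191763e-05]), 'position': array([ 195.1298673 , -513.85599554,  230.75439893]), 'eef_rot': array([ 9.83590748e-01,  1.80413132e-01, -5.46699310e-05, -5.82701820e-04]), 'ft_force': array([ 0.63047438, -0.32174658,  0.07377006]), 'moment': array([ 0.01625075, -0.00225704,  0.03098099]), 'finger_gap': 85.06754456463864}
top {'fx': 476.5867, 'fy': 476.5867, 'cx': 257.4876, 'cy': 183.7503, 'k1': -0.0931, 'R': [[0.0239, -0.9995, -0.0212], [-0.9872, -0.0202, -0.158], [0.1575, 0.0247, -0.9872]], 't': [-42.6041, 581.9409, 1134.0384]}
side {'fx': 465.7909, 'fy': 465.7909, 'cx': 259.9039, 'cy': 186.1861, 'k1': -0.0829, 'R': [[-0.9877, -0.1555, 0.013], [-0.1149, 0.6679, -0.7353], [0.1057, -0.7278, -0.6776]], 't': [570.8089, 157.4723, 1271.708]}
wrist {'fx': 344.4712, 'fy': 344.4712, 'cx': 257.848, 'cy': 192.2344, 'k1': -0.0837, 'R': [[0.3555, -0.9347, -0.0007], [-0.8855, -0.337, 0.3198], [-0.2991, -0.1131, -0.9475]], 't': [-550.0114, -41.3021, 380.3528]}
```

View pics/top0.png

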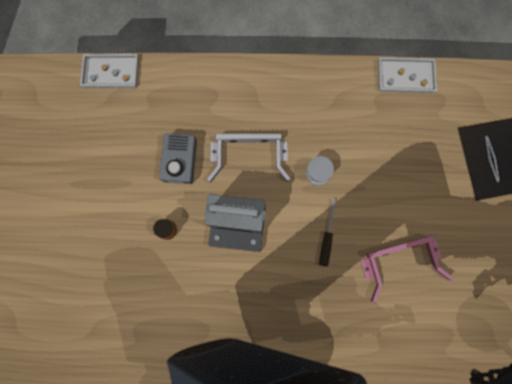

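View pics/side0.png

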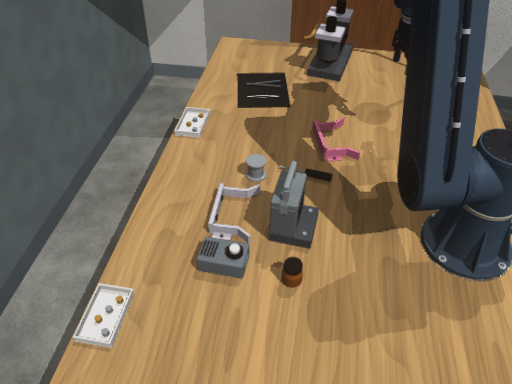

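View pics/wrist0.png

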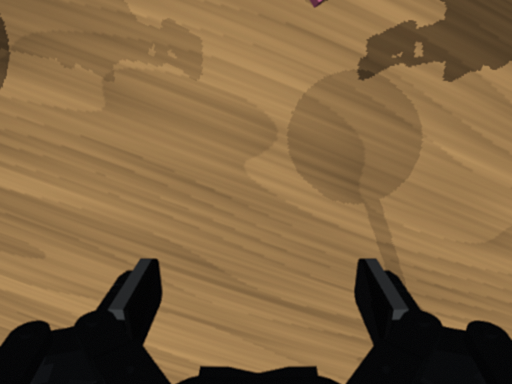

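The top view has two bay shapes: a silver-grey one around (250,155) with the charger beside it at (178,158), and a pink one around (405,268). The silver one fits "aluminium", with the charger on its left, the spool on its right and the box in front of its mouth. I'll enlarge it to confirm.

```bash
cat > h.py <<'E'
from station import ctrl, eyes
import cv2, numpy as np
def ray(c,u,v):
    K=np.array([[c['fx'],0,c['cx']],[0,c['fy'],c['cy']],[0,0,1.]])
    # r scaled by 1+k1 r^2 : same as opencv radial
    p=cv2.undistortPoints(np.array([[[u,v]]],float),K,np.array([c['k1'],0,0,0,0.]))[0,0]
    R=np.array(c['R']);t=np.array(c['t'])
    return -R.T@t, R.T@np.array([p[0],p[1],1])
def pt(c,u,v,z):
    o,d=ray(c,u,v); return o+d*(z-o[2])/d[2]
def proj(c,X):
    K=np.array([[c['fx'],0,c['cx']],[0,c['fy'],c['cy']],[0,0,1.]])
    R=np.array(c['R']);t=np.array(c['t'],float)
    return cv2.projectPoints(np.array(X,float).reshape(-1,3),cv2.Rodrigues(R)[0],t,K,np.array([c['k1'],0,0,0,0.]))[0][:,0]
E
python3 - <<'E'
import cv2
im=cv2.imread('pics/top0.png')[115:265,145:345]
cv2.imwrite('pics/top0c.png',cv2.resize(im,None,fx=4,fy=4,interpolation=cv2.INTER_CUBIC))
im=cv2.imread('pics/side0.png')[145:295,185:345]
cv2.imwrite('pics/side0c.png',cv2.resize(im,None,fx=4,fy=4,interpolation=cv2.INTER_CUBIC))
E
```

```text
(no output)
```

View pics/top0c.png

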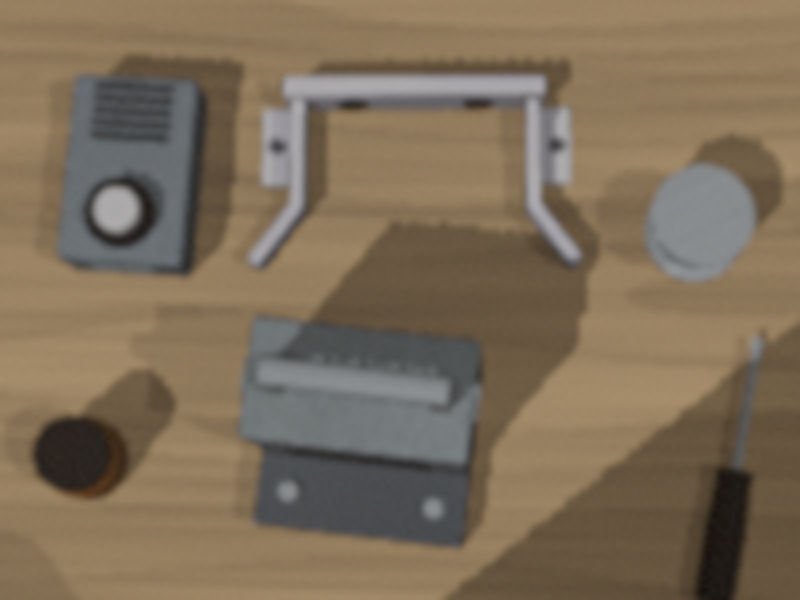

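View pics/side0c.png

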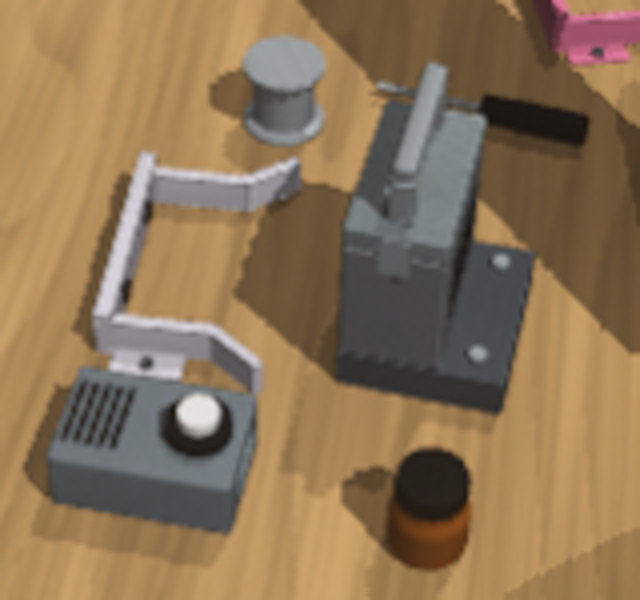

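The crop confirms it: a silver aluminium bay, charger on its left (button near 115,210 in the crop), spool on its right, and the box slightly rotated in front. Next I'll fit poses from corner pixels in both views.

```bash
cat > fit.py <<'E'
from h import *
from scipy.optimize import least_squares
T=eyes.calibration('top');S=eyes.calibration('side')
t=lambda u,v:((u+.5)/4-.5+145,(v+.5)/4-.5+115)
s=lambda u,v:((u+.5)/4-.5+185,(v+.5)/4-.5+145)
def fit(obs,x0):
    # obs: (cam, pix, local xyz)
    def f(p,full=False):
        c,n=np.cos(p[2]),np.sin(p[2]);r=[]
        for cam,px,L in obs:
            X=[p[0]+c*L[0]-n*L[1],p[1]+n*L[0]+c*L[1],L[2]]
            r+=list(proj(cam,X)[0]-px)
        return np.array(r)
    q=least_squares(f,x0,loss='soft_l1'); return q.x,np.round(f(q.x).reshape(-1,2),1).tolist()
E
python3 - <<'E'
from fit import *
print('camT',-np.array(T['R']).T@T['t'],'camS',-np.array(S['R']).T@S['t'])
box=[(T,t(258,522),(-57.5,65,32)),(T,t(464,546),(-57.5,-65,32)),
 (T,t(254,318),(57.5,65,150)),(T,t(481,343),(57.5,-65,150)),(T,t(240,436),(-12.5,65,150)),(T,t(467,465),(-12.5,-65,150)),
 (S,s(533,252),(-57.5,-65,32)),(S,s(503,393),(-57.5,65,32)),(S,s(500,410),(-57.5,65,0)),(S,s(338,380),(57.5,65,0)),(S,s(486,118),(-12.5,-65,150))]
print(fit(box,[450,0,0]))
print('button',pt(T,*t(117,211),62),pt(S,*s(200,414),62))
print('bay corners z40', pt(T,*t(285,97),40),pt(T,*t(546,97),40),'rails',[pt(T,*t(*q),30) for q in [(304,115),(304,205),(527,115),(527,205),(249,265),(581,263)]])
print('charger', [pt(T,*t(*q),50) for q in [(78,76),(203,80),(60,260),(190,270)]])
bay=[(T,t(304,200),(-70,71,30)),(T,t(527,205),(-70,-71,30))]
print('jar',pt(T,*t(75,453),65),'spool',pt(T,*t(702,215),60))
o=eyes.read_camera('top')
for n in ['battery_box','bay','charger','start_button_top','solder_spool','flux_jar','screwdriver','box_front']:
    print(n,[(np.round(d['box'],1).tolist(),round(d['p'],2)) for d in eyes.find_in(n,'top')[:3]])
print(ctrl.get_state()['time'])
E
```

```text
camT [ 396.93632252  -58.82306079 1210.57625419] camS [447.49316966 909.17707431 970.05589544]
(array([ 4.79245822e+02,  1.90274118e+01, -9.21540711e-02]), [[-1.1, 0.5], [-0.3, 0.7], [0.0, -1.0], [0.6, -0.8], [-0.6, 0.3], [0.5, -0.2], [0.6, -0.6], [0.4, -2.2], [0.1, 1.3], [-0.9, 0.5], [0.1, -1.1]])
button [616.90393589 177.54050221  62.        ] [616.04925528 171.73837658  62.        ]
bay corners z40 [696.67597916  78.69078789  40.        ] [699.65840735 -86.51177387  40.        ] rails [array([687.62558881,  67.24363506,  30.        ]), array([629.14870769,  65.07971276,  30.        ]), array([690.22602253, -74.85286638,  30.        ]), array([631.89992777, -75.85398353,  30.        ]), array([589.98939376,  98.43392805,  30.        ]), array([ 595.50512942, -110.36473082,   30.        ])]
charger [array([705.71725959, 209.65066401,  50.        ]), array([704.29686435, 129.84741196,  50.        ]), array([587.48681206, 214.24039071,  50.        ]), array([582.83612534, 132.39143064,  50.        ])]
jar [466.90571563 195.01495258  65.        ] spool [ 621.85119197 -182.93362696   60.        ]
battery_box [([206.0, 196.2, 59.7, 55.5], 0.96)]
bay [([207.8, 132.6, 83.3, 50.9], 0.87), ([361.3, 234.5, 90.8, 68.7], 0.77)]
charger [([159.8, 132.6, 39.4, 49.6], 0.93)]
start_button_top []
solder_spool [([303.9, 156.7, 30.9, 29.1], 0.87)]
flux_jar [([150.7, 213.7, 27.3, 29.3], 0.72)]
screwdriver [([319.3, 199.3, 15.8, 65.7], 0.73), ([306.2, 156.0, 26.8, 29.9], 0.38)]
box_front [([207.0, 193.1, 58.1, 57.2], 0.86)]
0.6
```

```bash
cat >> h.py <<'E'
from scipy.spatial.transform import Rotation as Ro
def tool():
    s=ctrl.get_state(); return s,np.array(s['position']),Ro.from_quat(s['eef_rot'])
E
python3 - <<'E'
from h import *
s,p,R=tool(); c=eyes.calibration('wrist')
o=-np.array(c['R']).T@c['t']
print('cam in tool',R.inv().apply(o-p)); print(R.as_matrix().round(3)); print(R.inv().apply(np.array([370,27,231])-p))
E
python3 -m crank '{"linear":[[27,-34,0],[27,-34,0],[27,-34,0],[27,-34,0],[27,-34,0],[27,-34,0],[27,-34,0],[27,-34,0]],"turn":[[0,0,0],[0,0,0],[0,0,0],[0,0,0],[0,0,0],[0,0,0],[0,0,0],[0,0,0]]}' 1
```

```text
cam in tool [  82.78795309    0.32339295 -142.31495801]
[[ 0.935  0.355  0.   ]
 [ 0.355 -0.935 -0.   ]
 [ 0.     0.    -1.   ]]
[ 3.55461583e+02 -4.43920716e+02  2.96411381e-01]
time: 1.4
position: [300.8, -181.7, 231.5]
eef_rot: [0.984, 0.18, 0.0, 0.0]
ft_force: [0.4, -0.1, 0.7]
finger_gap: 85.2
```

```bash
python3 -m crank '{"linear":[[27,-34,0],[27,-34,0],[27,-34,0],[27,-34,0],[27,-34,0],[0,0,0],[0,0,0],[0,0,0]],"turn":[[0,0,0],[0,0,0],[0,0,0],[0,0,0],[0,0,0],[0,0,-8.5],[0,0,-8.5],[0,0,-8.5]]}' 1
python3 -m crank '{"linear":[[0,0,0],[0,0,0],[0,0,0],[0,0,0],[0,0,0],[0,0,0],[0,0,0],[0,0,0]],"turn":[[0,0,-8.5],[0,0,-8.5],[0,0,-8.5],[0,0,-8.5],[0,0,-8.5],[0,0,-8.5],[0,0,-8.5],[0,0,-8.5]]}' 1
python3 -m crank '{"linear":[[0,0,0],[0,0,0],[0,0,0],[0,0,0],[0,0,0],[0,0,0],[0,0,0]],"turn":[[0,0,-8.5],[0,0,-8.5],[0,0,-8.5],[0,0,-8.5],[0,0,-8.5],[0,0,-8.5],[0,0,-8.5]]}' 1
cat > st.py <<'E'
from h import *
import sys
s,p,R=tool();M=R.as_matrix()
print('t',s['time'],'p',p.round(1),'yaw(box sense)',np.degrees(np.arctan2(-M[1,0],-M[0,0])).round(2),'zaxis',M[:,2].round(3),'F',np.round(s['ft_force'],1),'q',np.round(s['qpos'],2))
if len(sys.argv)>3: print('tool shift to target',R.inv().apply(np.array(list(map(float,sys.argv[1:4])))-p).round(1))
E
python3 st.py 370 27 100
```

```text
time: 2.2
position: [366.5, 24.1, 231.4]
eef_rot: [0.918, 0.396, 0.0, 0.0]
ft_force: [1.1, -0.6, 0.5]
finger_gap: 85.2
time: 3.0
position: [366.5, 23.6, 231.4]
eef_rot: [0.54, 0.842, 0.0, 0.0]
ft_force: [0.0, 0.1, 0.2]
finger_gap: 85.3
time: 3.7
position: [366.5, 23.6, 231.4]
eef_rot: [0.051, 0.999, 0.0, 0.0]
ft_force: [-0.2, -0.7, -0.5]
finger_gap: 85.5
t 3.7 p [366.5  23.6 231.4] yaw(box sense) -5.87 zaxis [ 0.  0. -1.] F [-0.2 -0.7 -0.5] q [-0.06  0.    2.08  0.    1.06 -1.53]
tool shift to target [ -3.1   3.7 131.4]
```

```bash
python3 -m crank '{"linear":[[0,0,0],[0,0,0],[0,0,0]],"turn":[[0,-5,0],[0,-5,0],[0,0,0]]}' 1
python3 - <<'E'
from h import *
cv2.imwrite('pics/w1.png',eyes.read_camera('wrist')); cv2.imwrite('pics/s1.png',eyes.read_camera('side'))
E
python3 st.py 380 27 60
```

```text
time: 4.0
position: [365.3, 23.8, 231.2]
eef_rot: [0.054, 0.995, -0.005, 0.088]
ft_force: [-0.4, 0.4, 0.1]
finger_gap: 84.9
t 4.1 p [366.6  23.6 231.7] yaw(box sense) -6.21 zaxis [ 0.171 -0.019 -0.985] F [0.1 0.3 0.4] q [-0.06 -0.09  2.17 -0.01  0.88 -1.51]
tool shift to target [ 16.8   4.8 171.3]
```

View pics/w1.png

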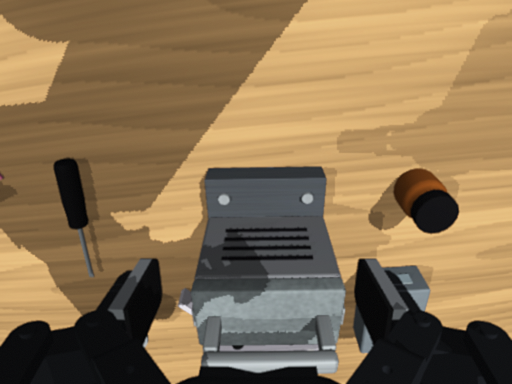

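View pics/s1.png

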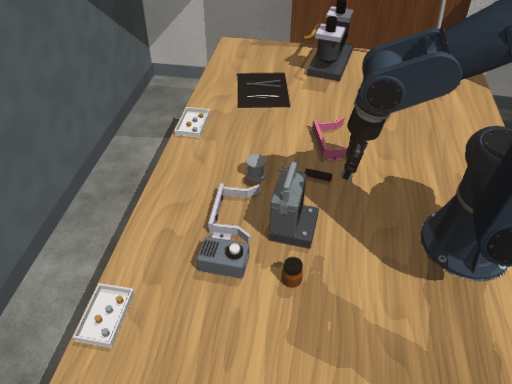

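The wrist view shows the base's front step squarely between the fingers (front face at rows 168–180, columns 206–326), with the jar right and the screwdriver left. I'll cross-check the face position with the wrist calibration.

Run:
```python
from h import *
c=eyes.calibration('wrist')
for q,z in [((206,180),32),((326,179),32),((207,170),0),((325,168),0)]: print(q,pt(c,*q,z).round(1))
im=cv2.imread('pics/w1.png')[150:240,185:345]
cv2.imwrite('pics/w1c.png',cv2.resize(im,None,fx=4,fy=4,interpolation=cv2.INTER_CUBIC))
```

```text
(206, 180) [418.  -37.2  32. ]
(326, 179) [430.4  89.2  32. ]
(207, 170) [420.8 -40.9   0. ]
(325, 168) [432.8  93.6   0. ]
```

View pics/w1c.png

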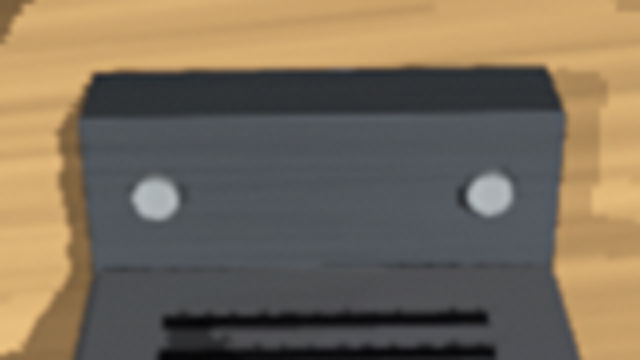

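```bash
python3 st.py 385 26 15
python3 -m crank '{"linear":[[3,0,42],[3,1,42],[3,1,42],[3,1,42]],"turn":[[0,0,0],[0,0,0],[0,0,0],[0,0,0]]}' 1
python3 st.py 385 26 15
```

```text
t 4.1 p [366.6  23.6 231.7] yaw(box sense) -6.21 zaxis [ 0.171 -0.019 -0.985] F [0.1 0.3 0.4] q [-0.06 -0.09  2.17 -0.01  0.88 -1.51]
tool shift to target [ 19.6   4.3 216.5]
time: 4.5
position: [385.0, 24.6, 62.2]
eef_rot: [0.054, 0.995, -0.005, 0.087]
ft_force: [1.4, 0.2, 0.3]
finger_gap: 85.6
t 4.5 p [385.   24.6  62.2] yaw(box sense) -6.23 zaxis [ 0.172 -0.019 -0.985] F [1.4 0.2 0.3] q [-0.05  0.32  2.3  -0.03  0.35 -1.49]
tool shift to target [ 8.3  1.4 46.5]
```

```bash
python3 -m crank '{"linear":[[2,0,15],[3,1,15],[3,0,15],[0,0,0]],"turn":[[0,0,-0.7],[0,0,0],[0,0,0],[0,0,0]]}' 1
python3 - <<'E'
from h import *
cv2.imwrite('pics/w2.png',eyes.read_camera('wrist')); im=eyes.read_camera('side')[150:300,240:440]
cv2.imwrite('pics/s2.png',cv2.resize(im,None,fx=4,fy=4,interpolation=cv2.INTER_CUBIC))
E
python3 st.py 412 25 0
```

```text
time: 4.9
position: [383.7, 25.6, 16.3]
eef_rot: [0.048, 0.995, -0.005, 0.085]
ft_force: [-0.9, 0.8, -0.0]
finger_gap: 85.1
t 5.0 p [384.5  25.6  17.9] yaw(box sense) -5.51 zaxis [ 0.171 -0.019 -0.985] F [-0.6  0.2  0.2] q [-0.05  0.44  2.31 -0.05  0.22 -1.47]
tool shift to target [-24.    2.1  22.4]
```

View pics/w2.png

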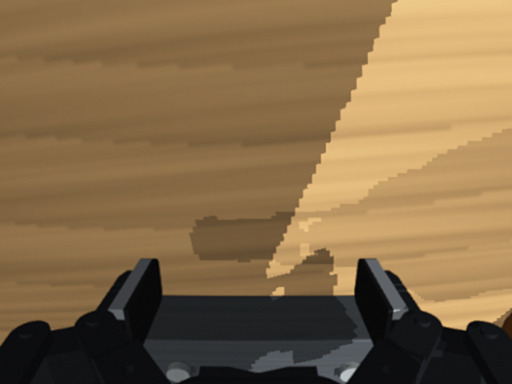

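View pics/s2.png

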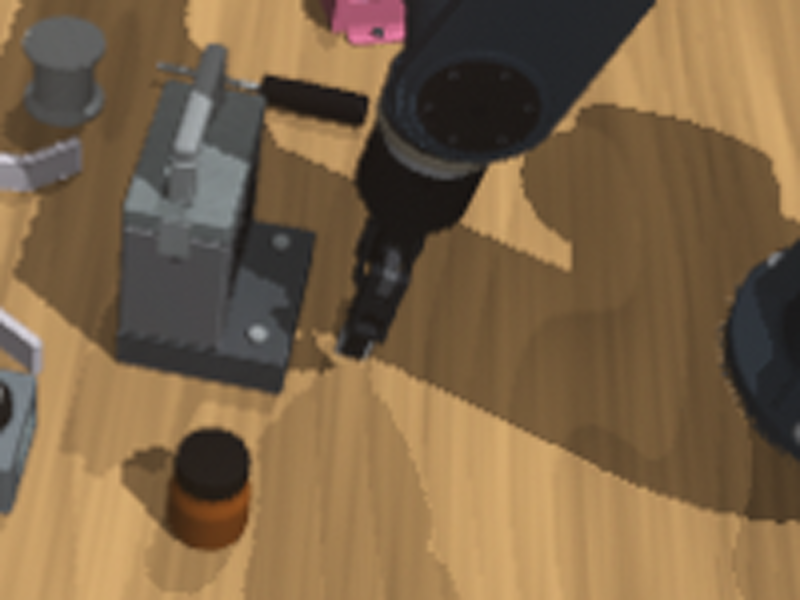

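Run:
```python
from h import *
S=eyes.calibration('side'); s,p,R=tool()
for z in (-18,-13,-8,0):
  for x in (-11,11):
    for y in (45,55): 
        X=p+R.apply([x,y,z]);q=proj(S,X)[0]; print(z,x,y,X.round(0),((q-[240,150])*4).round(0))
```

```text
-18 -11 45 [397.  70.  37.] [333. 341.]
-18 -11 55 [397.  80.  37.] [331. 352.]
-18 11 45 [375.  72.  34.] [365. 351.]
-18 11 55 [376.  82.  34.] [363. 363.]
-13 -11 45 [397.  70.  33.] [331. 346.]
-13 -11 55 [398.  80.  33.] [329. 357.]
-13 11 45 [376.  72.  29.] [363. 356.]
-13 11 55 [377.  82.  29.] [360. 367.]
-8 -11 45 [398.  69.  28.] [329. 351.]
-8 -11 55 [399.  79.  28.] [327. 362.]
-8 11 45 [377.  72.  24.] [360. 361.]
-8 11 55 [378.  82.  24.] [358. 372.]
0 -11 45 [400.  69.  20.] [326. 358.]
0 -11 55 [401.  79.  20.] [323. 369.]
0 11 45 [378.  71.  16.] [357. 368.]
0 11 55 [379.  81.  16.] [355. 379.]
```

```bash
python3 st.py 386 27 -4
python3 -m crank '{"linear":[[0,1,7],[1,1,7],[1,0,7],[0,0,0]],"turn":[[0,0,0],[0,0,0],[0,0,0],[0,0,0]]}' 1
python3 st.py 412 25 -4
```

```text
t 5.0 p [384.5  25.6  17.9] yaw(box sense) -5.51 zaxis [ 0.171 -0.019 -0.985] F [-0.6  0.2  0.2] q [-0.05  0.44  2.31 -0.05  0.22 -1.47]
tool shift to target [ 2.4  1.6 21.9]
time: 5.4
position: [385.6, 27.5, -3.7]
eef_rot: [0.048, 0.995, -0.005, 0.086]
ft_force: [-0.1, -0.6, 0.1]
finger_gap: 85.1
t 5.4 p [385.6  27.5  -3.7] yaw(box sense) -5.49 zaxis [ 0.171 -0.019 -0.985] F [-0.1 -0.6  0.1] q [-0.04  0.51  2.31 -0.08  0.15 -1.44]
tool shift to target [-26.1   0.1   4.8]
```

```bash
python3 -m crank '{"linear":[[-5,0,0.9],[-5,0,0.9],[-5,0,0.9],[-3,0,0.5],[-2,0,0.4],[-2,0,0.4],[-2,0,0.4]],"turn":[[0,0,0],[0,0,0],[0,0,0],[0,0,0],[0,0,0],[0,0,0],[0,0,0]]}' 1
python3 st.py
python3 -m crank '{"linear":[[-2,0,0.4],[-2,0,0.4],[0,0,0]],"turn":[[0,0,0],[0,0,0],[0,0,0]]}' 1
python3 st.py
```

```text
time: 6.1
position: [410.3, 25.1, -3.2]
eef_rot: [0.048, 0.995, -0.005, 0.087]
ft_force: [0.6, -0.5, -0.8]
finger_gap: 85.6
t 6.1 p [410.3  25.1  -3.2] yaw(box sense) -5.5 zaxis [ 0.172 -0.019 -0.985] F [ 0.6 -0.5 -0.8] q [-0.05  0.52  2.25 -0.06  0.19 -1.46]
time: 6.4
position: [413.6, 24.8, -3.5]
eef_rot: [0.048, 0.995, -0.005, 0.086]
ft_force: [-3.8, 0.8, 2.7]
finger_gap: 85.9
t 6.4 p [413.6  24.8  -3.5] yaw(box sense) -5.48 zaxis [ 0.171 -0.019 -0.985] F [-3.8  0.8  2.7] q [-0.05  0.53  2.24 -0.05  0.2  -1.47]
```

```bash
python3 - <<'E'
from h import *
im=eyes.read_camera('side')[150:300,240:440]
cv2.imwrite('pics/s3.png',cv2.resize(im,None,fx=4,fy=4,interpolation=cv2.INTER_CUBIC))
E
python3 st.py
```

```text
t 6.45 p [413.6  24.7  -3.4] yaw(box sense) -5.49 zaxis [ 0.171 -0.019 -0.985] F [-3.7 -0.1  1.3] q [-0.05  0.53  2.24 -0.05  0.2  -1.47]
```

View pics/s3.png

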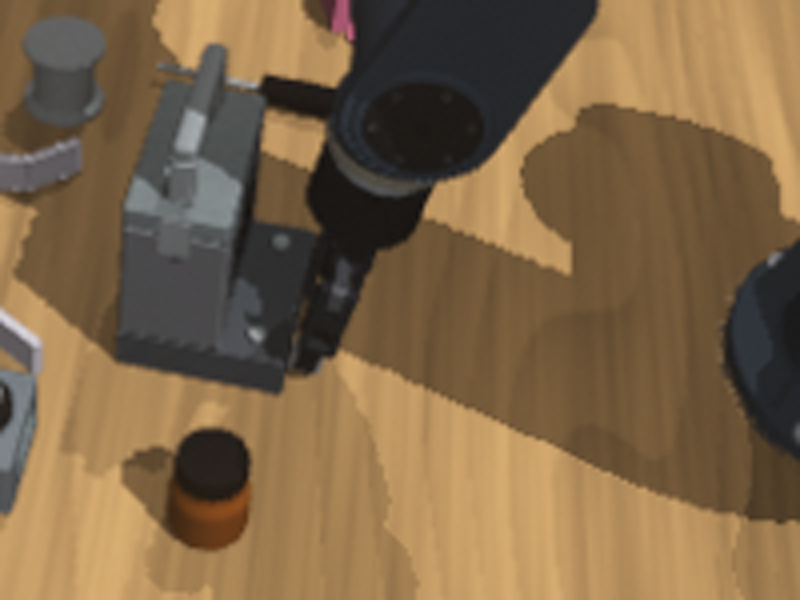

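```bash
python3 -m crank '{"linear":[[-5,1.7,0.9],[-5,1.7,0.9],[-5,1.7,0.9],[-5,1.7,0.9],[-5,1.7,0.9],[-5,1.7,0.9],[-5,1.7,0.9]],"turn":[[0.26,0,1.48],[0.26,0,1.48],[0.26,0,1.48],[0.26,0,1.48],[0.26,0,1.48],[0.26,0,1.48],[0.26,0,1.48]]}' 1
python3 - <<'E'
from h import *
im=eyes.read_camera('top')[115:265,145:345]
cv2.imwrite('pics/t4.png',cv2.resize(im,None,fx=4,fy=4,interpolation=cv2.INTER_CUBIC))
im=eyes.read_camera('side')[145:295,185:345]
cv2.imwrite('pics/s4.png',cv2.resize(im,None,fx=4,fy=4,interpolation=cv2.INTER_CUBIC))
E
python3 st.py
```

```text
time: 7.15
position: [448.6, 30.4, -4.0]
eef_rot: [0.139, 0.987, -0.014, 0.083]
ft_force: [-14.5, 2.8, 11.2]
finger_gap: 85.0
t 7.25 p [449.9  30.4  -3.8] yaw(box sense) -16.07 zaxis [ 0.163 -0.05  -0.985] F [-5.9  1.   1.7] q [-0.01  0.56  2.15 -0.18  0.27 -1.13]
```

View pics/t4.png

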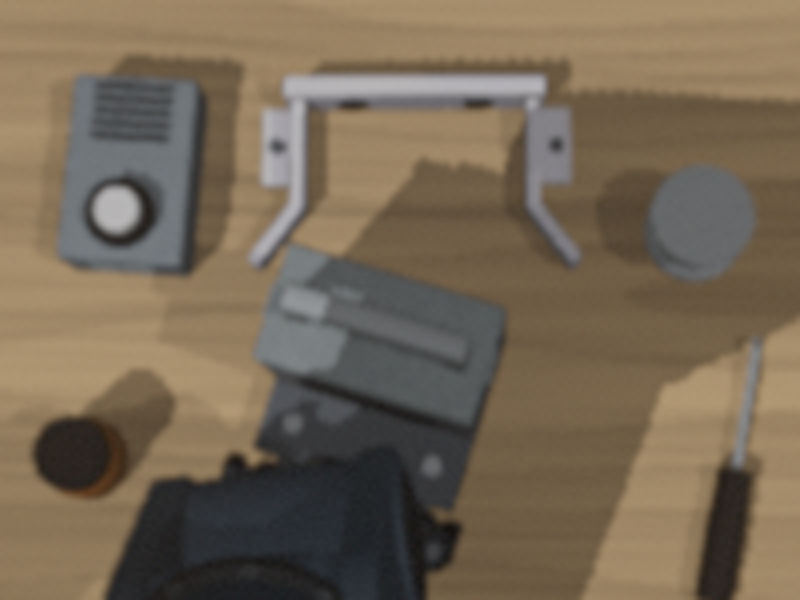

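View pics/s4.png

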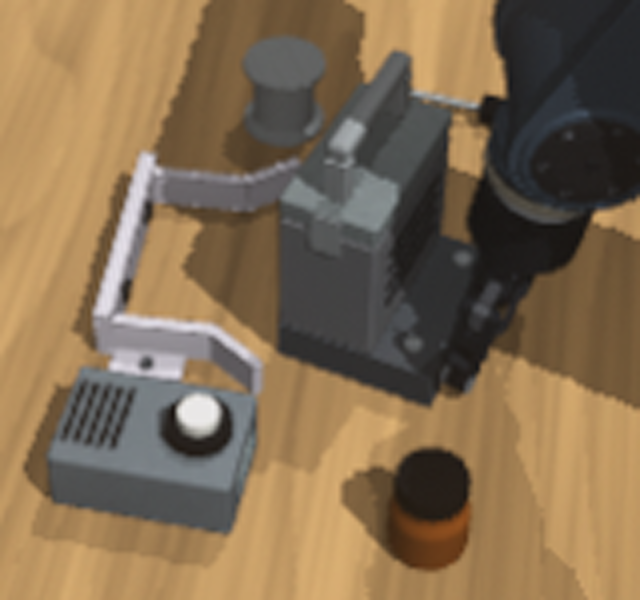

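Run:
```python
from fit import *
box=[(T,t(292,244),(57.5,65,150)),(T,t(506,308),(57.5,-65,150)),(T,t(252,357),(-12.5,65,150)),(T,t(470,430),(-12.5,-65,150)),(T,t(255,443),(-57.5,65,32)),
 (S,s(435,390),(-57.5,65,32)),(S,s(432,404),(-57.5,65,0)),(S,s(280,352),(57.5,65,0)),(S,s(452,112),(-12.5,-65,150)),(S,s(383,232),(-12.5,65,150))]
x,r=fit(box,[510,10,-.28]); print(x,np.degrees(x[2]),r)
```

```text
[ 5.11139992e+02  1.33046391e+01 -2.84251790e-01] -16.286427858531056 [[-0.5, -0.7], [0.8, 0.3], [-0.3, 0.3], [0.4, -0.5], [-0.8, 1.5], [-0.1, -2.8], [-0.1, 1.4], [-0.4, 0.5], [1.2, -0.7], [-0.8, -0.2]]
```

```bash
python3 -m crank '{"linear":[[-5,0,0.9],[-5,0,0.9],[-5,0,0.9],[-5,0,0.9],[-5,0,0.9],[-5,0,0.9],[-5,0,0.9]],"turn":[[0,0,0],[0,0,0],[0,0,0],[0,0,0],[0,0,0],[0,0,0],[0,0,0]]}' 1
python3 st.py
python3 -m crank '{"linear":[[-5,-1.8,0.9],[-5,-1.8,0.9],[-5,-1.8,0.9],[-5,-1.8,0.9],[-5,-1.8,0.9]],"turn":[[-0.27,0,-1.53],[-0.27,0,-1.53],[-0.27,0,-1.53],[-0.27,0,-1.53],[-0.27,0,-1.53]]}' 1
python3 - <<'E'
from h import *
im=eyes.read_camera('top')[115:265,145:345]
cv2.imwrite('pics/t5.png',cv2.resize(im,None,fx=4,fy=4,interpolation=cv2.INTER_CUBIC))
im=eyes.read_camera('side')[145:295,185:345]
cv2.imwrite('pics/s5.png',cv2.resize(im,None,fx=4,fy=4,interpolation=cv2.INTER_CUBIC))
E
python3 st.py
```

```text
time: 7.95
position: [482.8, 20.6, -4.1]
eef_rot: [0.139, 0.987, -0.014, 0.083]
ft_force: [-14.9, 3.5, 11.9]
finger_gap: 85.0
t 7.95 p [482.8  20.6  -4.1] yaw(box sense) -16.02 zaxis [ 0.161 -0.05  -0.986] F [-14.9   3.5  11.9] q [-0.03  0.59  2.07 -0.14  0.32 -1.19]
time: 8.45
position: [505.6, 6.2, -4.2]
eef_rot: [0.071, 0.994, -0.007, 0.084]
ft_force: [-14.3, 1.9, 10.7]
finger_gap: 85.4
t 8.55 p [506.7   5.8  -4.1] yaw(box sense) -8.22 zaxis [ 0.168 -0.027 -0.985] F [-6.5  0.9  2.8] q [-0.07  0.61  2.01 -0.04  0.35 -1.46]
```

View pics/t5.png

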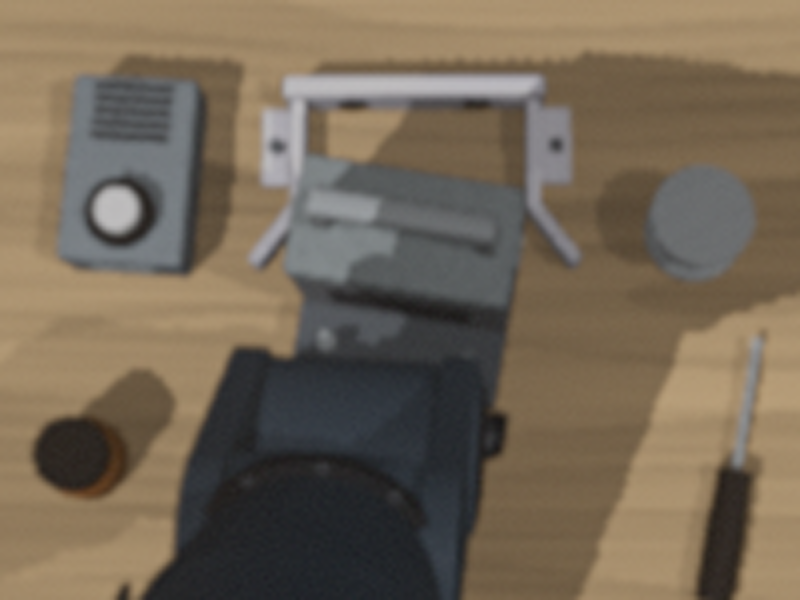

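View pics/s5.png

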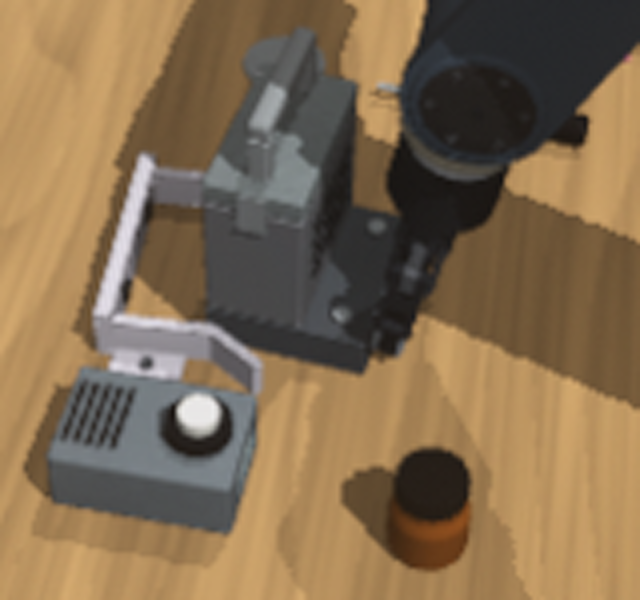

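Run:
```python
from fit import *
box=[(T,t(307,155),(57.5,65,150)),(T,t(526,188),(57.5,-65,150)),(T,t(284,268),(-12.5,65,150)),(T,t(511,310),(-12.5,-65,150)),
 (S,s(368,350),(-57.5,65,32)),(S,s(364,372),(-57.5,65,0)),(S,s(357,84),(-12.5,-65,150)),(S,s(306,209),(-12.5,65,150)),(S,s(205,175),(57.5,65,150)),(S,s(210,312),(57.5,65,0))]
x,r=fit(box,[560,-5,-.14]); print(x,np.degrees(x[2]),r)
# bay fit
bay=[(T,t(304,202),(-70,71,30)),(T,t(527,205),(-70,-71,30)),(T,t(303,120),(-13,71,30)),(T,t(528,120),(-13,-71,30))]
for q,z in [((304,202),30),((527,205),30),((310,106),0),((524,107),0),((400,97),40),((320,96),40),((500,98),40)]: print(q,pt(T,*t(*q),z).round(1))
for q,z in [((150,205),0),((124,312),0),((153,160),40),((104,318),40),((247,208),0),((208,330),30),((158,315),30)]: print('S',q,pt(S,*s(*q),z).round(1))
```

```text
[ 5.69829466e+02 -3.38549292e+00 -1.45972827e-01] -8.363626897327498 [[-0.3, -0.7], [1.2, 0.3], [-0.1, 0.9], [-0.1, -0.1], [-0.2, -1.4], [0.3, 1.0], [1.3, -1.3], [-0.0, -1.3], [-0.7, 1.4], [-0.7, 6.3]]
(304, 202) [631.1  65.2  30. ]
(527, 205) [631.9 -75.9  30. ]
(310, 106) [701.1  66.7   0. ]
(524, 107) [703.  -73.2   0. ]
(400, 97) [697.9   5.7  40. ]
(320, 96) [697.7  56.5  40. ]
(500, 98) [698.5 -57.5  40. ]
S (150, 205) [703.9 -71.1   0. ]
S (124, 312) [698.7  38.9   0. ]
S (153, 160) [701.5 -78.   40. ]
S (104, 318) [700.4  82.4  40. ]
S (247, 208) [631.6 -80.3   0. ]
S (208, 330) [631.   72.4  30. ]
S (158, 315) [667.4  64.6  30. ]
```

```bash
python3 -m crank '{"linear":[[-4,-2.3,0.7],[-4,-2.3,0.7],[-4,-2.3,0.7],[-4,-1.9,0.7],[-4,-1.9,0.7]],"turn":[[-0.34,0,-1.97],[-0.34,0,-1.97],[-0.34,0,-1.97],[-0.27,0,-1.58],[-0.27,0,-1.58]]}' 1
python3 - <<'E'
from h import *
im=eyes.read_camera('top')[115:265,145:345]
cv2.imwrite('pics/t6.png',cv2.resize(im,None,fx=4,fy=4,interpolation=cv2.INTER_CUBIC))
im=eyes.read_camera('side')[145:295,185:345]
cv2.imwrite('pics/s6.png',cv2.resize(im,None,fx=4,fy=4,interpolation=cv2.INTER_CUBIC))
E
python3 st.py
```

```text
time: 9.05
position: [525.2, -6.1, -4.3]
eef_rot: [-0.009, 0.996, -0.0, 0.084]
ft_force: [-12.5, 0.4, 7.7]
finger_gap: 85.1
t 9.15 p [526.1  -6.3  -4.2] yaw(box sense) 0.99 zaxis [ 0.17   0.001 -0.985] F [-6.3 -0.3 -0.5] q [-0.11  0.63  1.97  0.05  0.38 -1.75]
```

View pics/t6.png

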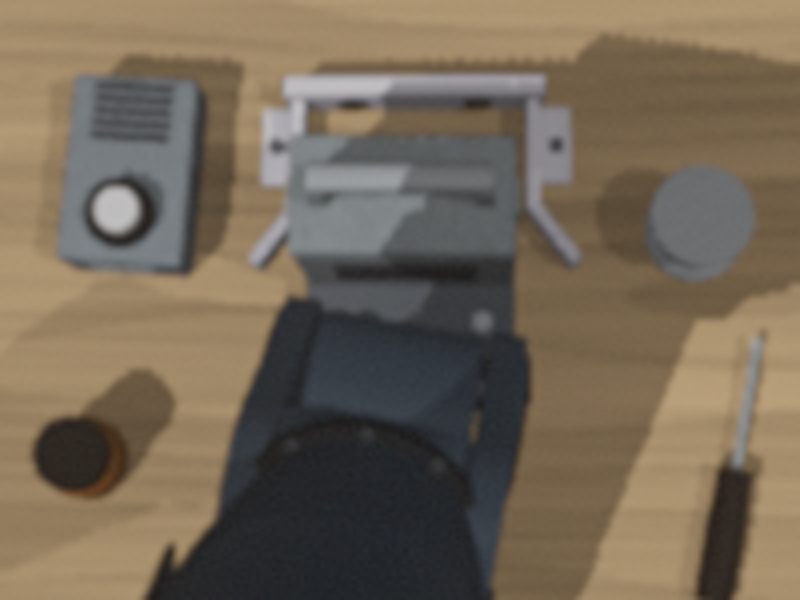

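View pics/s6.png

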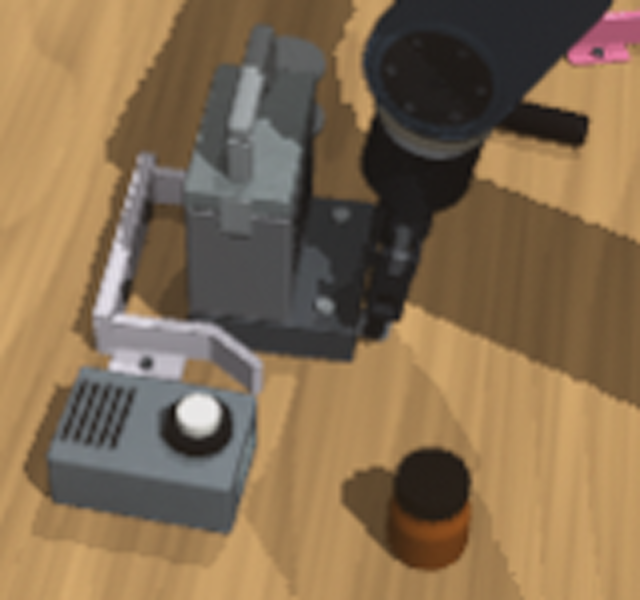

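Run:
```python
from fit import *
box=[(T,t(293,136),(57.5,65,150)),(T,t(517,138),(57.5,-65,150)),(T,t(289,254),(-12.5,65,150)),(T,t(516,260),(-12.5,-65,150)),
 (S,s(356,338),(-57.5,65,32)),(S,s(352,358),(-57.5,65,0)),(S,s(293,205),(-12.5,65,150)),(S,s(188,190),(57.5,65,150))]
x,r=fit(box,[590,-5,0]); print(x,np.degrees(x[2]),r)
```

```text
[ 5.88738454e+02 -3.73932582e+00  4.69453974e-03] 0.26897731368676203 [[-0.5, -0.1], [0.3, 0.1], [-0.6, 0.5], [0.1, -0.1], [0.0, -1.0], [0.7, 1.8], [-0.2, -1.1], [-0.9, -0.4]]
```

```bash
python3 -m crank '{"linear":[[-4,0,0.7],[-4,0,0.7],[-4,0,0.7],[-4,0,0.7],[-4,0,0.7],[-4,0,0.7]],"turn":[[0,0,0],[0,0,0],[0,0,0],[0,0,0],[0,0,0],[0,0,0]]}' 1
python3 -m crank '{"linear":[[-4,0,0.7],[-4,0,0.7],[-3,0,0.5]],"turn":[[0,0,0],[0,0,0],[0,0,0]]}' 1
```

```text
time: 9.75
position: [549.6, -5.6, -4.3]
eef_rot: [-0.008, 0.996, -0.0, 0.084]
ft_force: [-11.4, -0.9, 5.5]
finger_gap: 85.3
time: 10.05
position: [560.9, -5.5, -4.3]
eef_rot: [-0.008, 0.996, -0.0, 0.084]
ft_force: [-10.6, -0.1, 4.8]
finger_gap: 85.1
```

```bash
python3 -m crank '{"linear":[[-3,0,0.5],[-2,0,0.4],[-2,0,0.4]],"turn":[[0,0,0],[0,0,0],[0,0,0]]}' 1
python3 - <<'E'
from h import *
im=eyes.read_camera('top')[115:265,145:345]
cv2.imwrite('pics/t7.png',cv2.resize(im,None,fx=4,fy=4,interpolation=cv2.INTER_CUBIC))
E
python3 -m crank '{"linear":[[-2,0,0.4],[-1,0,0.2]],"turn":[[0,0,0],[0,0,0]]}' 1
python3 -m crank '{"linear":[[-1,0,0.2],[-1,0,0.2]],"turn":[[0,0,0],[0,0,0]]}' 1
```

```text
time: 10.35
position: [567.8, -5.3, -4.4]
eef_rot: [-0.008, 0.996, -0.0, 0.084]
ft_force: [-12.8, -0.2, 7.8]
finger_gap: 85.3
time: 10.6
position: [571.0, -5.3, -4.4]
eef_rot: [-0.008, 0.996, -0.0, 0.084]
ft_force: [-13.1, -0.4, 6.9]
finger_gap: 85.8
time: 10.8
position: [572.8, -5.3, -4.4]
eef_rot: [-0.008, 0.996, -0.0, 0.084]
ft_force: [-13.3, -0.1, 8.3]
finger_gap: 85.1
```

View pics/t7.png

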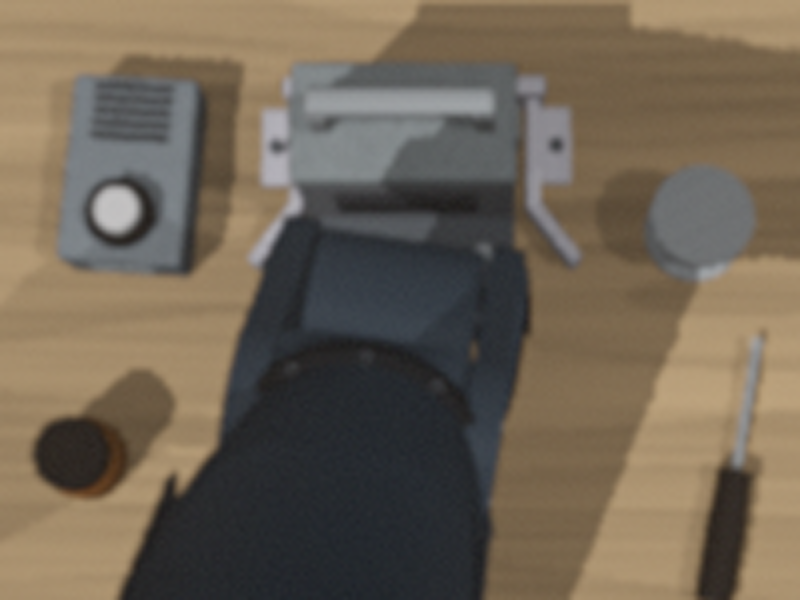

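Still sliding at 13 N, with no stop contact yet. I'll push on in 1 mm steps and watch the force.

```bash
for i in 1 2; do python3 -m crank '{"linear":[[-1,0,0.2],[-1,0,0.2]],"turn":[[0,0,0],[0,0,0]]}' 1 | grep -E "posi|force"; done
```

```text
position: [574.8, -5.2, -4.4]
ft_force: [-13.9, -0.3, 9.3]
position: [576.2, -5.2, -4.6]
ft_force: [-21.1, -0.7, 13.6]
```

```bash
python3 -m crank '{"linear":[[-1,0,0.2]],"turn":[[0,0,0]]}' 1 | grep -E "posi|force"
python3 -m crank '{"linear":[[-1,0,0.2]],"turn":[[0,0,0]]}' 1 | grep -E "posi|force"
python3 st.py
```

```text
position: [576.3, -5.1, -4.8]
ft_force: [-26.4, -1.9, 19.3]
position: [576.3, -5.1, -5.1]
ft_force: [-30.0, -2.0, 17.6]
t 11.4 p [576.3  -5.1  -5.1] yaw(box sense) 0.96 zaxis [ 0.162  0.001 -0.987] F [-30.   -2.   17.6] q [-0.1   0.69  1.83  0.04  0.46 -1.72]
```

```bash
python3 -m crank '{"linear":[[0,0,0],[2,0,-0.3],[3,0,-0.5],[10,0,-1.8],[15,0,-2.6],[15,0,-2.6],[15,0,-2.6],[0,0,0]],"turn":[[0,0,0],[0,0,0],[0,0,0],[0,0,0],[0,0,0],[0,0,0],[0,0,0],[0,0,0]]}' 1
python3 - <<'E'
from h import *
for n in ['top','side']:
    im=eyes.read_camera(n); im=im[115:265,145:345] if n=='top' else im[145:295,185:345]
    cv2.imwrite(f'pics/{n}8.png',cv2.resize(im,None,fx=4,fy=4,interpolation=cv2.INTER_CUBIC))
E
python3 st.py 520 -5 200
```

```text
time: 12.2
position: [518.9, -6.3, -4.1]
eef_rot: [-0.008, 0.996, -0.001, 0.086]
ft_force: [0.5, -0.3, 0.6]
finger_gap: 85.2
t 12.3 p [521.2  -6.5  -3.6] yaw(box sense) 0.95 zaxis [ 0.175  0.    -0.985] F [0.2 0.4 0.4] q [-0.11  0.62  1.98  0.06  0.36 -1.75]
tool shift to target [ -34.4    0.9 -200.7]
```

View pics/top8.png

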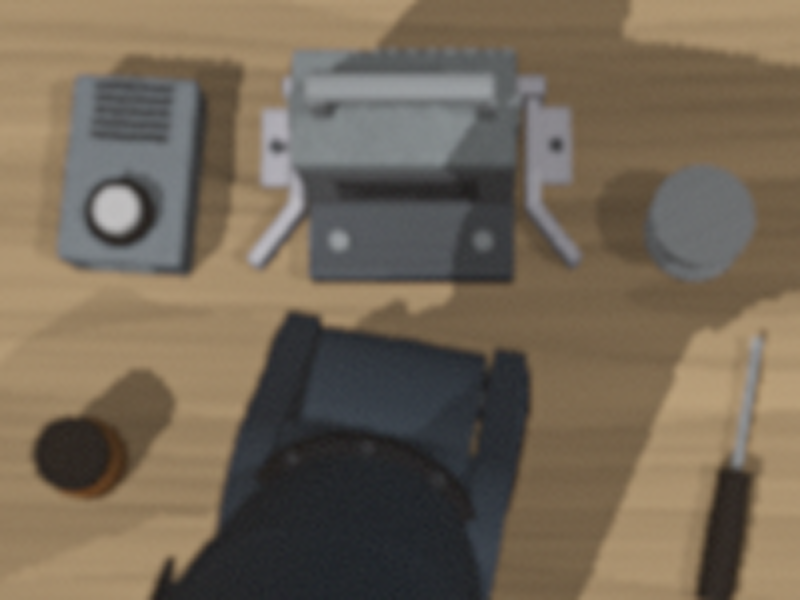

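View pics/side8.png

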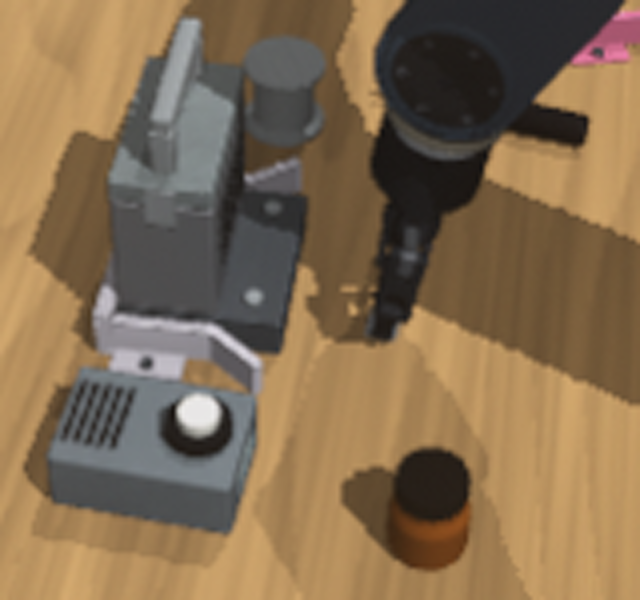

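Run:
```python
from fit import *
box=[(T,t(291,50),(57.5,65,150)),(T,t(516,52),(57.5,-65,150)),(T,t(289,164),(-12.5,65,150)),(T,t(516,166),(-12.5,-65,150)),(T,t(311,281),(-57.5,65,32)),(T,t(513,281),(-57.5,-65,32)),
 (S,s(282,328),(-57.5,65,32)),(S,s(278,350),(-57.5,65,0)),(S,s(306,202),(-57.5,-65,32)),(S,s(217,197),(-12.5,65,150)),(S,s(112,182),(57.5,65,150))]
x,r=fit(box,[640,-5,0]); print(x,np.degrees(x[2]),r)
# button: both-ray triangulation
a=ray(T,*t(116,210)); b=ray(S,*s(198,413))
A=np.stack([a[1],-b[1]],1); k=np.linalg.lstsq(A,b[0]-a[0],rcond=None)[0]
print(a[0]+k[0]*a[1],b[0]+k[1]*b[1])
for z in (58,62,66,70): print(z,pt(T,*t(116,210),z).round(1),pt(S,*s(198,413),z).round(1))
print('charger T50',[pt(T,*t(*q),50).round(1) for q in [(78,76),(203,80),(60,258),(188,265)]],'S50',[pt(S,*s(*q),50).round(1) for q in [(83,370),(50,452),(256,398),(232,493)]])
```

```text
[ 6.40108607e+02 -2.40135872e+00  1.91812152e-02] 1.099002674954146 [[-0.1, 0.0], [0.0, -0.6], [-0.2, 1.2], [0.1, 0.7], [-1.1, -0.5], [0.2, -0.4], [0.2, -0.7], [1.1, 1.7], [0.5, -1.7], [-0.7, -1.1], [-1.3, -0.2]]
[616.19210278 176.76962108  68.92073113] [616.15349139 176.76980627  68.913354  ]
58 [618.3 179.   58. ] [618.2 167.9  58. ]
62 [617.5 178.2  62. ] [617.4 171.2  62. ]
66 [616.8 177.4  66. ] [616.7 174.4  66. ]
70 [616.  176.5  70. ] [616.  177.7  70. ]
charger T50 [array([705.7, 209.7,  50. ]), array([704.3, 129.8,  50. ]), array([588.7, 214.3,  50. ]), array([586. , 133.8,  50. ])] S50 [array([700.6, 138.5,  50. ]), array([704.8, 208. ,  50. ]), array([585.4, 142.9,  50. ]), array([586.8, 220.2,  50. ])]
```

```bash
python3 -m crank '{"linear":[[0,0,-20],[0,0,-40],[0,0,-40],[0,0,-40],[0,0,-40],[0,0,-20],[0,0,0],[0,0,0]],"turn":[[0,0,0],[0,0,0],[0,0,0],[0,0,0],[0,0,0],[0,0,0],[0,5,0],[0,5,0]]}' -1 40
python3 st.py 616 176 120
```

```text
time: 13.1
position: [486.8, -6.5, 194.8]
eef_rot: [-0.008, 1.0, -0.002, 0.0]
ft_force: [-0.0, -0.4, -0.3]
finger_gap: -0.0
t 13.1 p [486.8  -6.5 194.8] yaw(box sense) 0.91 zaxis [ 0.    -0.003 -1.   ] F [-0.  -0.4 -0.3] q [-0.11  0.28  1.85 -0.    1.01 -1.69]
tool shift to target [-132.1  180.7   74.2]
```

```bash
python3 -m crank '{"linear":[[0,36,0],[0,36,0],[0,36,0],[0,36,0],[-10,36,0],[-40,0,10],[-40,0,30],[-40,0,30]],"turn":[[0,0,0],[0,0,0],[0,0,0],[0,0,0],[0,0,0],[0,0,0],[0,0,0],[0,0,0]]}' -1 40
python3 -m crank '{"linear":[[0,0,0],[0,0,15]],"turn":[[0,0,0],[0,0,0]]}' -1
python3 st.py 616 176 69
python3 - <<'E'
from h import *
for n in ['top','side']:
    im=eyes.read_camera(n); im=im[115:265,145:345] if n=='top' else im[145:295,185:345]
    cv2.imwrite(f'pics/{n}9.png',cv2.resize(im,None,fx=4,fy=4,interpolation=cv2.INTER_CUBIC))
cv2.imwrite('pics/w9.png',eyes.read_camera('wrist'))
E
```

```text
time: 13.9
position: [615.5, 176.2, 122.3]
eef_rot: [-0.009, 1.0, -0.001, 0.001]
ft_force: [0.9, 0.2, 0.1]
finger_gap: 0.1
time: 14.1
position: [614.2, 175.7, 107.7]
eef_rot: [-0.008, 1.0, -0.001, 0.001]
ft_force: [-0.3, 0.7, -0.6]
finger_gap: 0.1
t 14.1 p [614.2 175.7 107.7] yaw(box sense) 0.91 zaxis [ 0.002 -0.002 -1.   ] F [-0.3  0.7 -0.6] q [ 0.21  0.65  1.51 -0.    0.99 -1.38]
tool shift to target [-1.7  0.4 38.7]
```

View pics/side9.png

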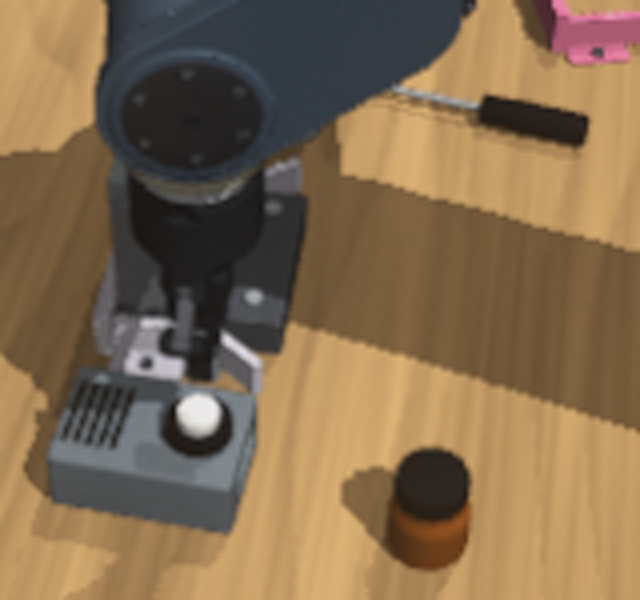

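View pics/w9.png

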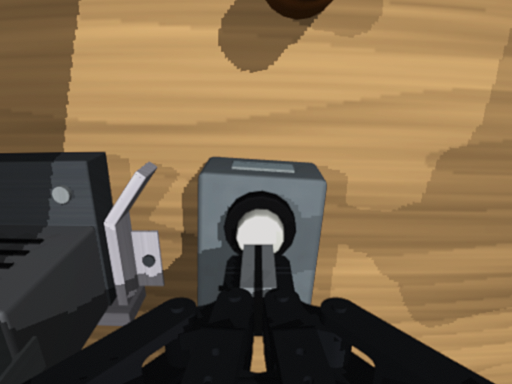

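```bash
python3 - <<'E'
from h import *
c=eyes.calibration('wrist')
print(pt(c,261,231,68).round(1), proj(c,[616,176,68]), proj(c,tool()[1]))
E
python3 -m crank '{"linear":[[-1,0,12],[0,0,12],[0,0,6],[0,0,3]],"turn":[[0,0,0],[0,0,0],[0,0,0],[0,0,0]]}' -1
python3 st.py
```

```text
[615.7 177.2  68. ] [[258.90372051 231.47852122]] [[258.07581851 260.46338508]]
time: 14.65
position: [613.5, 175.3, 73.7]
eef_rot: [-0.008, 1.0, -0.001, -0.001]
ft_force: [0.5, 0.9, 0.1]
finger_gap: 0.1
t 14.65 p [613.5 175.3  73.7] yaw(box sense) 0.93 zaxis [-0.001 -0.003 -1.   ] F [0.5 0.9 0.1] q [ 0.21  0.69  1.52 -0.    0.93 -1.38]
```

```bash
python3 -m crank '{"linear":[[-2,1.5,1],[0,0,2],[0,0,2]],"turn":[[0,0,0],[0,0,0],[0,0,0]]}' -1 | grep -E "posi|force"
python3 -m crank '{"linear":[[0,0,2]],"turn":[[0,0,0]]}' | grep -E "posi|force"
python3 -m crank '{"linear":[[0,0,2]],"turn":[[0,0,0]]}' | grep -E "posi|force"
python3 -m crank '{"linear":[[0,0,1]],"turn":[[0,0,0]]}' | grep -E "posi|force"
```

```text
position: [616.4, 177.1, 69.9]
ft_force: [0.7, 0.8, 2.6]
position: [616.4, 177.1, 67.9]
ft_force: [1.1, 1.2, 3.5]
position: [616.4, 177.1, 66.0]
ft_force: [0.8, 2.0, 10.4]
position: [616.5, 177.1, 65.8]
ft_force: [-4.4, -0.5, 18.7]
```

```bash
python3 -m crank '{"linear":[[0,0,0.5],[0,0,0]],"turn":[[0,0,0],[0,0,0]]}' | grep -E "posi|force"
python3 - <<'E'
from h import *
im=eyes.read_camera('side')[145:295,185:345]
cv2.imwrite('pics/s10.png',cv2.resize(im,None,fx=4,fy=4,interpolation=cv2.INTER_CUBIC))
E
python3 -m crank '{"linear":[[0,0,-4],[0,0,-6],[0,0,-20],[0,0,-40],[0,0,-40],[10,0,-20],[40,0,0],[40,0,0]],"turn":[[0,0,0],[0,0,0],[0,0,0],[0,0,0],[0,0,0],[0,0,0],[0,0,0],[0,0,0]]}'
python3 -m crank '{"linear":[[40,0,0],[40,0,0],[30,0,0],[0,0,0]],"turn":[[0,0,0],[0,0,0],[0,0,0],[0,0,0]]}'
python3 - <<'E'
from h import *
for n in ['top','side']:
    im=eyes.read_camera(n); im=im[115:265,145:345] if n=='top' else im[145:295,185:345]
    cv2.imwrite(f'pics/{n}11.png',cv2.resize(im,None,fx=4,fy=4,interpolation=cv2.INTER_CUBIC))
E
```

```text
position: [616.5, 177.1, 65.8]
ft_force: [-4.1, 0.8, 17.2]
time: 16.3
position: [524.7, 175.4, 194.1]
eef_rot: [-0.008, 1.0, -0.001, -0.0]
ft_force: [-0.1, 0.4, -0.3]
finger_gap: 0.2
time: 16.7
position: [412.6, 173.6, 193.9]
eef_rot: [-0.009, 1.0, -0.002, -0.001]
ft_force: [1.1, -0.0, -0.5]
finger_gap: 0.2
```

View pics/s10.png

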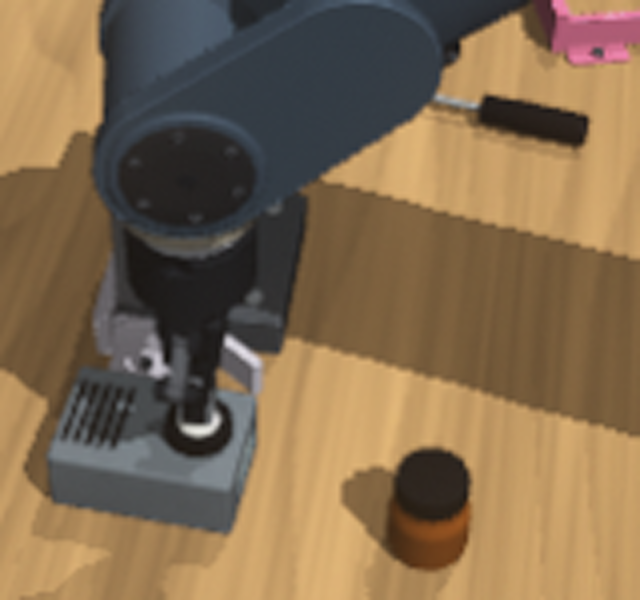

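View pics/top11.png

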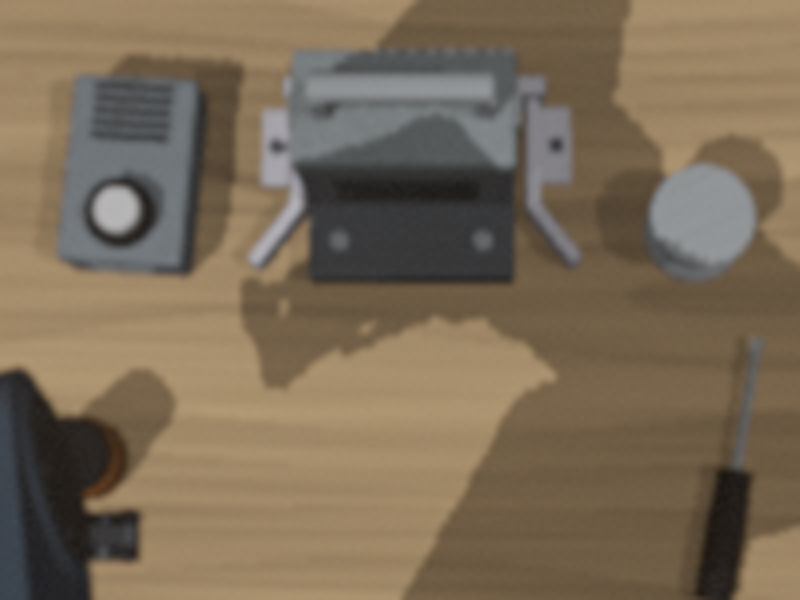

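View pics/side11.png

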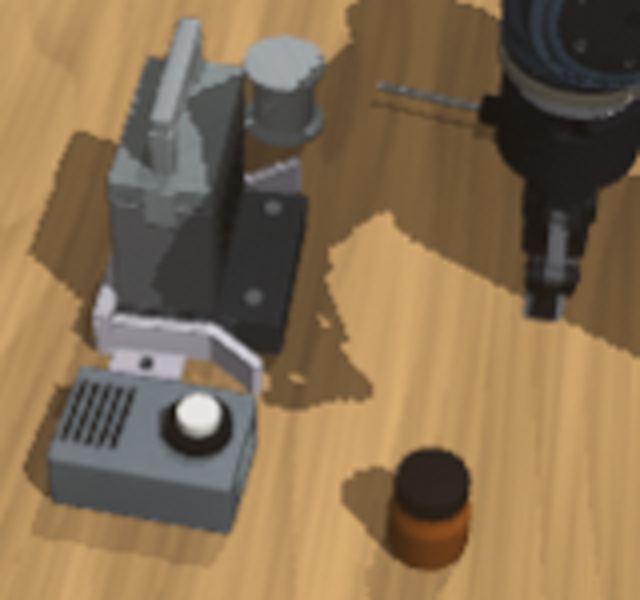

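Run:
```python
from station import ctrl
print(ctrl.job_done(), ctrl.get_state()['time'])
```

```text
the job is handed in; nothing more can be done
the job is handed in; nothing more can be done
```

The battery box is home in the aluminium bay, the charger button was pressed down and released, and the job is handed in at about 16.8 s of the 59 s.

**Push:** I used two open fingertips low on the base's front face. The box stopped moving when the push force rose from about 13 N (its sliding force) to 30 N. It was never seen to tip, and nothing touched the upper part or handle in any picture.

**Box position:** The camera fit puts the box at x = 640, y = -2 mm, turned 1.1°. The stop's inner face measured about 698–700 mm, so home is roughly x = 641–642, y = -5, turned 1°. That agrees within the 2 to 3 mm the cameras allow.

**Button:** Pressed with the fingers shut until it bottomed out, stopping dead at z = 65.8 mm with 17–19 N. The last picture shows it back up.

**Bystanders:** The spool and the screwdriver look unmoved in the last top and side pictures. The jar does too in the side view; the gripper partly hides it from above. The arm was clear of everything, with wrist force near zero.

**One disagreement:** the push force read higher than the stated 3–10 N, with some upward force on the tool. That means the fingertips pressed slightly down on the base rather than lifting it.

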